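# Press a board connector home with a rod-guided platen

### The job

Pick up the press platen by its orange handle, thread its brass bushing over the tall guide rod of the jig and slide it down squarely, without letting it bind, so that its white foot comes down on the green connector. Press gently until the connector is fully home on its board and the platen sits level on the rod's brass collar, then let go and back away. Never force it, and leave the other things on the bench alone.

Things in the scene. Friction and masses are not known exactly. Their poses are not given: they have to be found in the camera images.
- platen: Press platen, about 0.35 kg, standing free on the bench on a brass bushing (+y end) and a white foot (-y end), their undersides level. Origin: centre of its underside, z up, y along its length. An aluminium bar, z 16 to 30 mm, 122 mm long, up to 45 mm wide, joins them. On the bar right above the foot an orange handle, 20 mm (x) by 30 mm (y), z 30 to 75 mm.
- grip (a point): Point on the axis of the handle and foot, 45 mm towards -y from the platen's origin and 54 mm above its underside (24 mm above the bar): a good place for the TCP, fingers closing across the 20 mm width (platen x).
- bore (a point): Centre of the bushing's lower mouth, on the platen 45 mm towards +y of its origin. Bushing: outer diameter 30 mm, 30 mm high, bore 14 mm right through.
- foot (a point): Centre of the underside of the platen's white foot (20 mm diameter, 16 mm high), 45 mm towards -y of the platen's origin.
- jig: Press jig fixed to the bench: dark base plate 130 (x) by 200 (y) by 14 mm. Origin: centre of its underside, z up. An upright steel guide rod stands 6 mm off (0, +45) mm, on an eccentric foot, a blue board with the green connector on the -y half. With the platen home its axes are parallel to the jig's (x to x, y to y) and its underside is 40 mm above the bench.
- rod_nominal (a point): Centre of the rod's round eccentric foot (52 mm diameter), 40 mm above the bench, at (0, +45, 40) mm in the jig. The rod (12 mm diameter, top 170 mm above the bench, flat tip with its edge just broken) stands 6 mm off this point, in a direction that is set differently each time and not reported; locked rigid. Round its foot a brass collar, 30 mm diameter, top at 40 mm, the platen's stop.
- connector (a joint): How far the green connector has been pressed down, m: 0 as proud as can be, 0.010 fully home. It starts between 0 and 0.003, slides straight down at about 9 N and stays where it is left; the platen's own weight does not move it.
- connector_top (a point): Centre of the top of the green connector (36 by 14 mm seen from above, 14 mm high), at (0, -45) mm in the jig's frame; 40 mm above the bench when home, 50 mm at joint 0.
- spare_board: Blue circuit board 70 by 100 mm with parts on it, 14 mm high. A bystander, loose; leave it alone. Origin: centre of its underside.
- screwdriver: Screwdriver lying on the bench. A bystander, loose; leave it alone. Origin: centre of its underside when lying, handle to its -x.
- solder_spool: Blue solder spool, 52 mm diameter, 40 mm high. A bystander, loose; leave it alone. Origin: centre of its underside.
- mug: White mug, 80 mm diameter, 90 mm high. A bystander, loose; leave it alone. Origin: centre of its underside.
- sponge_block: Yellow block 50 by 35 by 18 mm. A bystander, loose; leave it alone. Origin: centre of its underside.
- flux_jar: Amber jar, 44 mm diameter, 50 mm high. A bystander, loose; leave it alone. Origin: centre of its underside.
There are look-alikes about, which are no part of the job. What is shaped like the jig but brown is not meant.

How it is judged (in metres and radians):
On the way, in this order (a step that is already met when the one before it is completed fails the run):
1. the bushing is threaded squarely on the rod, above the connector (horizontal distance between bore and rod_nominal below 0.009 m and height (world z) of bore between 0.06 and 0.15 m and angle between platen's own z axis and vertical below 0.1 rad), for 0.1 s.
2. the connector is pressed home under the platen on the rod (horizontal distance between bore and rod_nominal below 0.009 m and value of joint connector above 0.0085 m and height (world z) of bore below 0.046 m), for 0.1 s.
At the end, for the whole second after the job is handed in: The connector is within 1.5 mm of fully home; the platen is on the rod (bore within 9 mm of the centre of the rod's eccentric foot), its bushing within 3 mm of the collar, level within 0.05 rad, in line with the jig within 0.15 rad, at rest and released (horizontal distance between bore and rod_nominal below 0.009 m and value of joint connector above 0.0085 m and height (world z) of bore below 0.043 m and angle between platen's own z axis and vertical below 0.05 rad and angle between the y axis of platen and the y axis of jig, either way round below 0.15 rad and linear speed of platen below 0.02 m/s); the robot touches nothing.
It fails at once if the platen is forced against the jig, its rod or the connector (over 35 N) (contact force between platen and jig above 35 N).
It fails at once if the robot itself strikes the jig (contact force between the arm and jig above 10 N).
It fails at once if another thing on the bench is disturbed (moved over 20 mm) (distance of any of spare_board, screwdriver, solder_spool, mug, sponge_block, flux_jar from where it was at the start of the episode above 0.02 m).
It also fails if it takes over 72 s, if anything falls off the work surface, if the arm or the gripper's body presses on something with over 40 N, if the wrist force passes 120 N, or if a joint passes its speed limit or range.

### The arm

A 6-joint arm with a two-finger parallel gripper is mounted at the origin on the work surface. World frame = base frame: x ahead of the robot, y to its left, z up, the work surface at z = 0. Lengths are in m, angles in degrees, forces in N, time in s.
With the tool pointing down it reaches from about 0.35 to 0.875 m from the base axis. Payload 4.2 kg.
Tool frame: the origin (TCP) lies between the finger pads, 19 mm behind the fingertips; this is the grasp point; z points along the fingers, y is the line along which they close (so a half turn about z gives the same grasp; the last joint's range is limited). The gripper opens to 87 mm and grips with 3 to 60 N. Pads are 19 mm wide; open, the fingers measure 117 mm over their backs; the gripper's body (75 mm by 190 mm) begins 51 mm behind the grasp point.
Start: joints at [79.045, 22.042, 0.453, 0, -68.411, -14.817], TCP at [0.272, 0.563, 0.241] pointing down, gripper open.
Joint ranges: [-179.83, 179.83], [-69.29, 118.12], [-61.27, 80.66], [-181.25, 117.63], [-171.15, -9.14], [-177.46, 177.46]. Speed limits (degrees/s): [159.86, 159.86, 180, 180, 180, 180].

### API

Orientations are given as a 3x3 rotation matrix whose columns are the frame's x, y, z axes.
In Python, from station import sense, cams, r gives the robot as it stands. The module is installed in compiled form; this text tells all that it offers.
- The arm moves only by the tool step_arm, never from a script. Its argument "targets" is text: rows parted by semicolons, each of 4 numbers parted by spaces: the shift along the tool's x, y, z in cm, then the turn about the tool's z in degrees. In form: x y z turn; .... A call has 1 to 12 rows; each row shifts and turns the commanded pose from where the row before left it, along the tool's axes as they then stand; what a row does not reach is not made up. A row lasts 1/12 s, in which the tool goes at most 41.7 mm and 7.16 degrees, less where a joint would pass 70% of its speed; a pose out of reach is approached as far as the arm can. A call with a gripper value outside its range is refused whole. "claw" is the finger opening in cm, from 0 to 8.7, set as the call begins (left out, the last holds). The fingers move at their own pace and stop on an object; the grip force is fixed at half the most. Time passes only in rows, so rows that do not move let the fingers close. It gives the time, the measured TCP pose, the force, the opening and the grip force at its end, in the units of the state.
- sense(): the state, without advancing time (a new reading comes with each control period).
- cams.capture(name): name is "scene" or "top" or "wrist"; returns a dict with "frame" (400x640x3 uint8, blue, green, red), "vertical_fov" (degrees; the focal length in pixels is half the picture's height over the tangent of half this angle, whatever the lens; pixels are square), "cx", "cy" (the principal point, pixels), "eye" and "rotation" of the camera in the world; the wrist camera has in their place "tool_from_camera" (4x4, takes a point from camera to tool coordinates, whose origin is the TCP and whose axes are the flange's). Camera axes: x right, y down, z forward; pixel columns grow to the right and rows downward; lengths in m; the calibration is good to about 2 mm. The wrist camera is an equidistant fisheye: a pixel r from the principal point sees the ray r / f radians off the axis. A picture is of the moment at which its call begins: read the wrist's pose just before it. There is no depth.
- r.finish_job(): hands the job in; it is judged then, once.
The state is a dict: "time_s": time; "joints": joint angles; "joint_velocities": joint speeds; "effort": joint torques, N m; "tcp_pos": TCP position; "ee_rot": TCP orientation; "wrist_force": force on the tool from outside, world axes, zero at the start; "moment": the same for the moment, N m; "gripper_width": opening from 0.0 (shut) to 1.0 (fully open); "gripper_force": force on a finger pad.
Only numpy, scipy, OpenCV 4.12 (cv2) and the standard library are available. Lean on these libraries where they do the work, as an engineer would, in place of code of your own. Each camera call takes 0.05 s, during which the arm holds its last target. There are 200 camera calls.

## Working session

There is one attempt and no reset: what is moved stays moved. The work goes in short steps, Python scripts to look and compute and a tool call to move; the robot and the scene stay as the last step left them, time stands still between calls to the robot, and variables do not carry over. Pictures are saved under pics/ and viewed, at most 10 in all, crops included, and the job is handed in when it is done.

Besides the shell and the picture viewer there is one more tool, called after "Call:" as name(argument=value, ...) on one line, values as JSON. step_arm: Moves the arm, as the interface text tells. Its arguments: {"type":"object","properties":{"targets":{"type":"string"},"claw":{"type":"number"}},"required":["targets"]}

```bash
mkdir -p pics
python3 - <<'E'
from station import sense,cams,r
import cv2,numpy as np
s=sense();print(s['time_s'],s['tcp_pos'],np.round(s['ee_rot'],3).tolist(),s['wrist_force'])
for n in ['top','scene']:
    c=cams.capture(n);cv2.imwrite(f'pics/{n}1.png',c['frame']);print(n,{k:(np.round(v,4).tolist()) for k,v in c.items() if k!='frame'})
E
```

```text
0.0 [0.27146854 0.56232055 0.24014982] [[0.9, -0.435, -0.001], [-0.435, -0.9, -0.002], [0.0, 0.002, -1.0]] [-0.28701399 -0.17355542 -0.35537784]
top {'vertical_fov': 48.5995, 'cx': 322.873, 'cy': 200.0873, 'eye': [0.3992, 0.025, 1.2004], 'rotation': [[0.0112, -0.9943, 0.1062], [-0.9999, -0.0124, -0.0108], [0.012, -0.1061, -0.9943]]}
scene {'vertical_fov': 42.9572, 'cx': 314.9687, 'cy': 197.4011, 'eye': [1.5507, 0.6615, 0.8541], 'rotation': [[-0.543, 0.4404, -0.715], [0.8395, 0.3027, -0.4512], [0.0177, -0.8453, -0.5341]]}
```

View pics/top1.png

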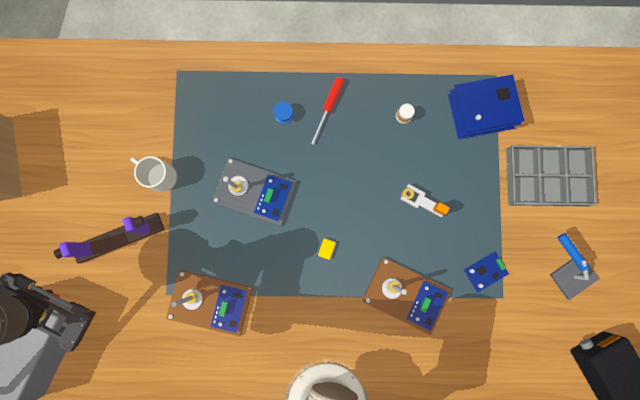

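View pics/scene1.png

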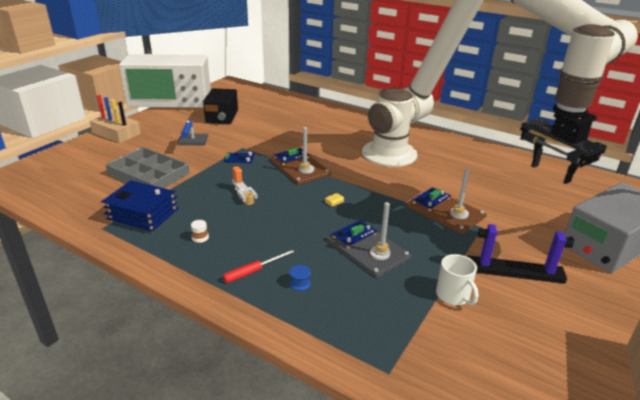

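The top view shows the platen with its bushing at about (409,194) and handle at (442,209). The grey jig is at about (255,190) with its rod near (237,185), and the two brown ones are decoys. I'll enlarge the platen and jig next.

```bash
cat > h.py <<'E'
import numpy as np
from station import sense,cams,r
def ray(c,u,v):
    f=200/np.tan(np.radians(c['vertical_fov'])/2)
    d=np.array([(u-c['cx'])/f,(v-c['cy'])/f,1])
    return np.array(c['eye']),np.array(c['rotation'])@d
def at(c,u,v,z):
    e,d=ray(c,u,v); return (e+d*(z-e[2])/d[2])[:2]
def proj(c,p):
    f=200/np.tan(np.radians(c['vertical_fov'])/2)
    q=np.array(c['rotation']).T@(np.array(p)-c['eye']); return np.array([c['cx'],c['cy']])+f*q[:2]/q[2]
E
python3 - <<'E'
import cv2,numpy as np
im=cv2.imread('pics/top1.png');s=cv2.imread('pics/scene1.png')
def cr(a,u,v,w,h,k): return cv2.resize(a[v:v+h,u:u+w],None,fx=k,fy=k,interpolation=cv2.INTER_CUBIC)
A=np.hstack([cr(im,205,150,100,75,4),cr(im,380,165,100,75,4)])
B=np.hstack([cr(s,320,195,100,75,4),cr(s,210,150,100,75,4)])
cv2.imwrite('pics/crop1.png',np.vstack([A,B]))
E
```

```text
(no output)
```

View pics/crop1.png

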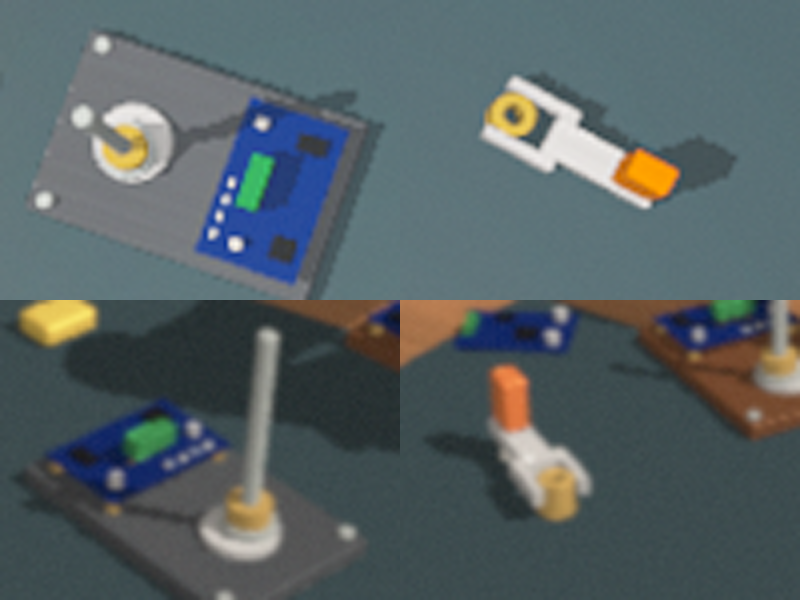

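The crop shows the rod tip at full-frame (225.8,179.3) in the top view and (386.8,203.8) in the scene view. The collar is at (236,187), the connector top at about (269,195), the bushing top at (408.3,193.5) and the handle at about (442,208).

Run:
```python
from h import *
c=cams.capture('top');d=cams.capture('scene')
print('rodtip',at(c,225.75,179.25,.17),at(d,386.75,203.4,.17))
print('rod base/collar',at(c,236.25,187,.04),at(d,382.2,320.7,.04) if 0 else '')
print('disc',at(c,238.25,185.75,.02))
print('conn',at(c,268.7,195,.049))
# corners screw heads z .014: 
q=[at(c,205+x/4,150+y/4,.014) for x,y in [(93,30),(28,206),(305,298),(383,123)]]
print('corners',q,np.mean(q,0))
q=np.array(q);v=(q[0]-q[3])+(q[1]-q[2]);print('jig y dir',np.degrees(np.arctan2(v[1],v[0])))
b=at(c,408.25,193.5,.03);h=at(c,442.5,208.3,.075);print('bush',b,'handle',h, np.linalg.norm(b-h),np.degrees(np.arctan2(*(b-h)[::-1])))
# scene
print('bush s',at(d,210+157/4,150+178/4,.03),'handle top s',at(d,210+109/4,150+75/4,.075))
```

```text
rodtip [0.55552576 0.24215604] [0.55717615 0.2458387 ]
rod base/collar [0.55496522 0.24123187] 
disc [0.5611015  0.23971308]
conn [0.53375544 0.15427382]
corners [array([0.6389387 , 0.27031652]), array([0.51836369, 0.30977325]), array([0.4588316 , 0.12276529]), array([0.57773612, 0.07258468])] [0.54846753 0.19385993]
jig y dir 72.5776923514925
bush [ 0.54469051 -0.2152356 ] handle [ 0.50205815 -0.29347567] 0.08910121383174333 61.41439829970614
bush s [ 0.54711692 -0.2089846 ] handle top s [ 0.50455066 -0.2887885 ]
```

Call:
step_arm(targets="0 0 0 7.1;0 0 0 7.1;0 0 0 7.1;0 0 0 7.1;0 0 0 7.1;0 0 0 7.1;0 0 0 7.1;0 0 0 7.1;0 0 0 7.1;0 0 0 7.1;0 0 0 7.1;0 0 0 7.1", claw=8.7)

```text
time_s: 1.2
tcp_pos: [0.2716, 0.5627, 0.2409]
ee_rot: [[-0.364, -0.932, -0.0], [-0.932, 0.364, -0.001], [0.001, 0.0, -1.0]]
wrist_force: [0.2, -0.6, -0.3]
gripper_width: 1.0
gripper_force: 0.0
```

Call:
step_arm(targets="0 0 0 7.1;2.66 -2.54 0 0;2.66 -2.54 0 0;2.66 -2.54 0 0;2.66 -2.54 0 0;2.66 -2.54 0 0;2.66 -2.54 0 0;2.66 -2.54 0 0;2.66 -2.54 0 0;2.66 -2.54 0 0;2.66 -2.54 0 0;2.66 -2.54 0 0")

```text
time_s: 2.2
tcp_pos: [0.3804, 0.1714, 0.2414]
ee_rot: [[-0.47, -0.883, 0.0], [-0.883, 0.47, 0.0], [-0.001, -0.0, -1.0]]
wrist_force: [1.1, 0.6, -0.1]
gripper_width: 0.998
gripper_force: 0.0
```

Call:
step_arm(targets="2.66 -2.54 0 0;2.66 -2.54 0 0;2.66 -2.54 0 0;2.66 -2.54 0 0;2.66 -2.54 0 0;2.66 -2.54 0 0;2.66 -2.54 0 0;2.66 -2.54 0 0;2.66 -2.54 0 0;2.66 -2.54 0 0;2.66 -2.54 0 0;2.66 -2.54 0 0")

```text
time_s: 3.2
tcp_pos: [0.4993, -0.2538, 0.2411]
ee_rot: [[-0.471, -0.882, -0.0], [-0.882, 0.471, 0.0], [-0.0, 0.0, -1.0]]
wrist_force: [-0.1, 1.3, 0.3]
gripper_width: 1.001
gripper_force: 0.0
```

Call:
step_arm(targets="0 0 0 0;0 0 0 0;0 0 0 0")

```text
time_s: 3.45
tcp_pos: [0.4988, -0.2518, 0.2407]
ee_rot: [[-0.471, -0.882, -0.001], [-0.882, 0.471, 0.001], [0.0, 0.001, -1.0]]
wrist_force: [-0.6, -0.1, 0.5]
gripper_width: 0.999
gripper_force: 0.0
```

Run:
```python
from h import *
import cv2
s=sense();print(s['time_s'],s['tcp_pos'],np.round(s['ee_rot'],3).tolist(),s['joints'],s['wrist_force'])
c=cams.capture('wrist');cv2.imwrite('pics/w1.png',c['frame']);print({k:(np.round(v,4).tolist()) for k,v in c.items() if k!='frame'})
```

```text
3.45 [ 0.4988114  -0.25184392  0.24071621] [[-0.471, -0.882, -0.001], [-0.882, 0.471, 0.001], [0.0, 0.001, -1.0]] [-1.01832026e+01  1.56654578e+01 -8.99277709e+00 -2.43485712e-02
 -6.54142812e+01 -1.79233572e+01] [-0.57017342 -0.134785    0.49053562]
{'vertical_fov': 65.7065, 'cx': 319.3307, 'cy': 198.0016, 'tool_from_camera': [[0.0001, -0.9624, -0.2717, 0.0741], [1.0, 0.0001, -0.0001, 0.0003], [0.0001, -0.2717, 0.9624, -0.1428], [0.0, 0.0, 0.0, 1.0]]}
```

View pics/w1.png

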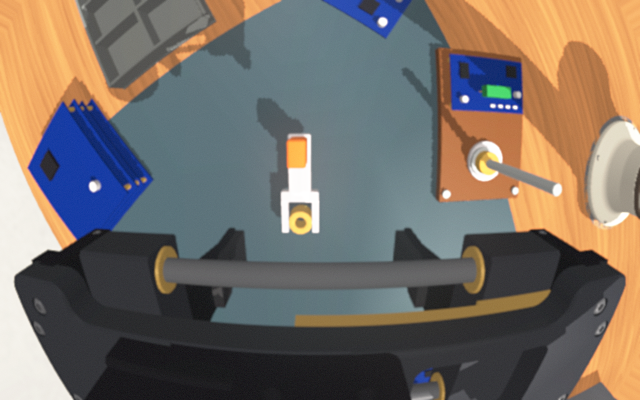

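The wrist view shows the platen with its handle at about (297,152) and bushing at (300,222). I'll refine both by colour and project them.

```bash
cat >> h.py <<'E'
def wat(c,s,u,v,z):
    f=200/np.tan(np.radians(c['vertical_fov'])/2)
    a=np.array([u-c['cx'],v-c['cy']]);rr=np.hypot(*a)+1e-9;th=rr/f
    d=np.array([*(a/rr*np.sin(th)),np.cos(th)]);T=np.array(c['tool_from_camera']);R=np.array(s['ee_rot'])
    e=R@T[:3,3]+s['tcp_pos'];d=R@T[:3,:3]@d
    return (e+d*(z-e[2])/d[2])[:2]
E
python3 - <<'E'
from h import *
import cv2
s=sense();c=cams.capture('wrist');im=c['frame'];hsv=cv2.cvtColor(im,cv2.COLOR_BGR2HSV)
sub=im[125:240,270:330];cv2.imwrite('pics/w2.png',cv2.resize(sub,None,fx=5,fy=5,interpolation=cv2.INTER_CUBIC))
E
```

```text
(no output)
```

View pics/w2.png

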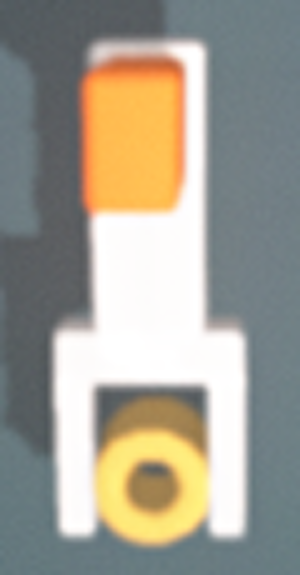

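Run:
```python
from h import *
s=sense();c=cams.capture('wrist')
b=wat(c,s,300.8,222.4,.03);h=wat(c,s,296.4,153,.075)
d=b-h;print(b,h,np.linalg.norm(d),np.degrees(np.arctan2(d[1],d[0])))
R=s['ee_rot'];print('tool yaw y',np.degrees(np.arctan2(R[1,1],R[0,1])))
g=np.array([*h,.054])-s['tcp_pos'];print('move cm',R.T@g*100)
for u,v in [(286.6,150),(306.4,150),(296.4,137.5),(296.4,167.4)]: print(R[:2,:2].T@wat(c,s,u,v,.075)*100)
```

```text
[ 0.5453795 -0.2113212] [ 0.50323058 -0.29154936] 0.09062609652547883 62.28421948716044
tool yaw y 151.99441657803973
move cm [ 3.3799552  -2.28108613 18.73585782]
[  2.42529482 -59.10565199]
[  2.41015844 -57.11144155]
[  3.67897063 -58.1017031 ]
[  0.63666738 -58.14116755]
```

Call:
step_arm(targets="1.13 -0.76 0 -0.3;1.13 -0.76 0 0;1.12 -0.76 2 0;0 0 3 0;0 0 3 0;0 0 3 0;0 0 2.5 0;0 0 2 0;0 0 1.5 0;0 0 1 0;0 0 0.5 0;0 0 0 0")

```text
time_s: 4.6
tcp_pos: [0.5034, -0.2922, 0.0556]
ee_rot: [[-0.466, -0.885, -0.001], [-0.885, 0.466, 0.0], [0.0, 0.001, -1.0]]
wrist_force: [0.3, 0.3, 0.2]
gripper_width: 0.998
gripper_force: 0.0
```

Run:
```python
from h import *
import cv2
s=sense();print(s['time_s'],s['tcp_pos'],s['wrist_force'])
c=cams.capture('wrist');cv2.imwrite('pics/w3.png',c['frame'])
```

```text
4.6 [ 0.50340923 -0.2922406   0.05555661] [0.34573677 0.32429953 0.21772108]
```

View pics/w3.png

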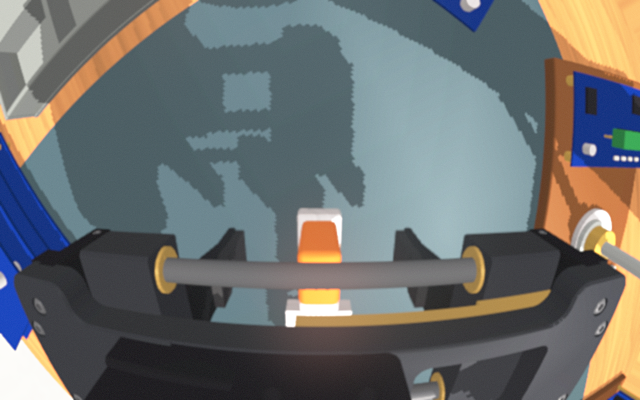

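The handle is centred between the fingers at about (320,255), so I'll close the gripper.

Call:
step_arm(targets="0 0 0 0;0 0 0 0;0 0 0 0;0 0 0 0;0 0 0 0;0 0 0 0;0 0 0 0;0 0 0 0;0 0 0 0;0 0 0 0", claw=0)

```text
time_s: 5.48
tcp_pos: [0.5036, -0.2924, 0.0562]
ee_rot: [[-0.466, -0.885, -0.0], [-0.885, 0.466, -0.0], [0.0, 0.0, -1.0]]
wrist_force: [1.0, 1.4, 0.4]
gripper_width: 0.326
gripper_force: 0.0
```

Call:
step_arm(targets="0 0 -0.5 0;0 0 -1 0;0 0 -2 0;0 0 -3 0;0 0 -3 0;0 0 -3 0;0 0 -3 0;0 0 -3 0;0 0 -3 0;0 0 -2 0;0 0 -1 0;0 0 0 0")

```text
time_s: 6.48
tcp_pos: [0.5041, -0.2926, 0.3037]
ee_rot: [[-0.466, -0.885, 0.004], [-0.885, 0.466, -0.001], [-0.001, -0.004, -1.0]]
wrist_force: [0.5, 0.1, -4.9]
gripper_width: 0.227
gripper_force: 30.0
```

Run:
```python
from h import *
import cv2
s=sense();R=s['ee_rot'];print(s['time_s'],s['tcp_pos'],s['wrist_force'],s['moment'],np.degrees(np.arctan2(R[1,1],R[0,1])),s['joints'])
c=cams.capture('wrist');a=c['frame'];d=cams.capture('scene')['frame']
c=cams.capture('top')['frame']
cr=cv2.resize(d[100:230,150:310],(480,390))
cv2.imwrite('pics/lift.png',np.hstack([cr,cv2.resize(a[190:330,240:400],(320,390))]))
```

```text
6.4833 [ 0.50405588 -0.29258976  0.30374362] [ 0.47502036  0.07968131 -4.89096884] [-0.03933756 -0.0633474   0.0419076 ] 152.23061565587477 [-1.42162039e+01  1.56947296e+01  1.61129095e-01  8.82620271e-03
 -7.42150500e+01 -1.35554539e+01]
```

View pics/lift.png

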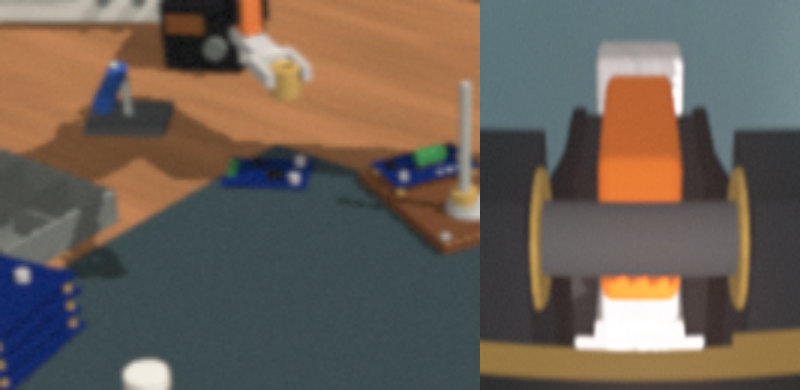

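The platen is held. The lift began a little before the fingers had fully closed, so I'll check its pose at the jig.

Call:
step_arm(targets="0 0 0 -2.6;0 0 0 -2.6;0 0 0 -2.6;0 0 0 -2.6;-1 0.25 0 0;-2 0.51 0 0;-3 0.76 0 0;-3.4 0.86 0 0;-3.4 0.86 0 0;-3.4 0.86 0 0;-3.4 0.86 0 0;-3.4 0.86 0 0")

```text
time_s: 7.63
tcp_pos: [0.5155, -0.0535, 0.2996]
ee_rot: [[-0.299, -0.954, -0.003], [-0.954, 0.299, -0.0], [0.001, 0.003, -1.0]]
wrist_force: [2.1, -0.0, -3.9]
gripper_width: 0.226
gripper_force: 30.0
```

Call:
step_arm(targets="-3.4 0.86 0 0;-3.4 0.86 0 0;-3.4 0.86 0 0;-3.4 0.86 0 0;-3 0.76 0 0;-2.15 0.55 0 0;-1 0.25 0 0;-1 0.25 0 0;0 0 0 0;0 0 0 0;0 0 0 0")

```text
time_s: 8.55
tcp_pos: [0.5283, 0.1572, 0.3009]
ee_rot: [[-0.3, -0.954, -0.001], [-0.954, 0.3, -0.001], [0.001, 0.001, -1.0]]
wrist_force: [0.0, -0.7, -5.1]
gripper_width: 0.225
gripper_force: 30.0
```

Run:
```python
from h import *
import cv2
s=sense();R=s['ee_rot'];print(s['time_s'],s['tcp_pos'],s['wrist_force'],s['moment'],np.degrees(np.arctan2(R[1,1],R[0,1])),s['joints'])
d=cams.capture('scene');t=cams.capture('top')
for n,q in (('scene',d),('top',t)):
    cv2.imwrite(f'pics/{n}2.png',q['frame']); p=proj(q,[.556,.244,.23]);print(n,p)
def cr(im,p,w=100,h=100,k=4):
    u,v=int(p[0])-w//2,int(p[1])-h//2;print(u,v);return cv2.resize(im[v:v+h,u:u+w],None,fx=k,fy=k,interpolation=cv2.INTER_CUBIC)
cv2.imwrite('pics/j1.png',np.hstack([cr(d['frame'],proj(d,[.556,.244,.21]),100,150),cr(t['frame'],proj(t,[.55,.22,.2]),100,150)]))
```

```text
8.55 [0.52832746 0.15719195 0.30094172] [ 1.02735761e-03 -7.35354373e-01 -5.09005674e+00] [-0.11204078 -0.0044523   0.04358491] 162.56083353923117 [ 3.34227662e+01  1.27214401e+01 -4.22372701e+00  2.57053431e-03
 -7.31236973e+01 -5.08626605e+01]
scene [388.58399113 182.19666019]
top [219.32990436 174.87849688]
337 114
182 104
```

View pics/j1.png

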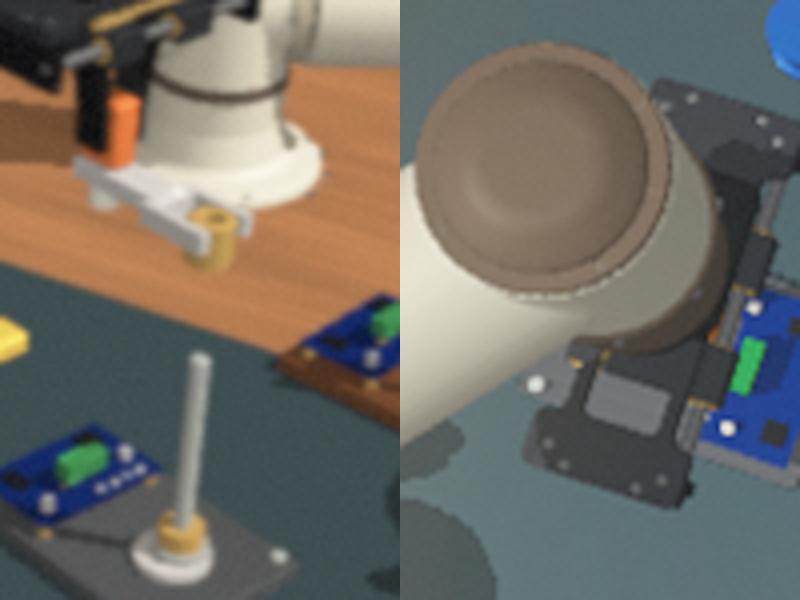

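The scene crop shows the bushing top at full-frame about (390.3,168.3) and its bottom at about (389,180). The rod tip at (387,203) is almost directly below. I'll fit edges to sub-pixel for the lateral offset and to estimate the grip height.

```bash
cat > m.py <<'E'
from h import *
import cv2
def mid(row,lo,hi,thr):
    x=np.where(row[lo:hi]>thr)[0]
    if len(x)<2: return None
    a,b=x[0]+lo,x[-1]+lo
    L=a-(row[a]-thr)/(row[a]-row[a-1]+1e-9); Rr=b+(row[b]-thr)/(row[b]-row[b+1]+1e-9)
    return (L+Rr)/2,Rr-L
def rod(im,rows,lo,hi):
    g=im[:,:,0].astype(float);o=[]   # blue channel: brass dark, steel bright
    for v in rows:
        bg=np.median(g[v,lo:hi]);pk=g[v,lo:hi].max();m=mid(g[v],lo,hi,(bg+pk)/2)
        if m:o.append((v,*m))
    return np.array(o)
def brass(im,rows,lo,hi):
    g=im[:,:,2].astype(float)-im[:,:,0];o=[]
    for v in rows:
        m=mid(g[v],lo,hi,.5*g[v,lo:hi].max())
        if m:o.append((v,*m))
    return np.array(o)
E
python3 - <<'E'
from m import *
im=cv2.imread('pics/scene2.png')
np.set_printoptions(precision=2,suppress=True,linewidth=150)
print(rod(im,range(200,244,4),376,398))
g=im[:,:,2].astype(int)-im[:,:,0]
print(g[160:186,380:402])
print(im[196:212,382:392,0])
c=cams.capture('scene')
for z in (.2,.21,.22,.23,.24,.25,.26,.27): print(z,proj(c,[.5555,.2436,z]))
print('tip',proj(c,[.556,.245,.17]),'tip.06',proj(c,[.556,.245,.06]))
E
```

```text
[[200.   387.9   10.2 ]
 [204.   386.9    4.68]
 [208.   386.75   4.31]
 [212.   386.37   4.13]
 [216.   385.94   4.3 ]
 [220.   385.48   4.03]
 [224.   384.96   4.33]
 [228.   384.52   4.01]
 [232.   384.12   4.18]
 [236.   383.56   4.02]
 [240.   383.4    4.05]]
[[ 13  13  16  15  15  17  19  20  21  22  21  20  21  21  22  22  21  21  21  22  21  21]
 [  9   9  10  10  13  15  16  18  19  20  21  21  21  21  22  21  21  21  22  22  22  21]
 [  8   9  10  10  13  13  12  13  17  18  20  21  20  21  22  21  21  24  26  24  21  20]
 [  9   9  11  13  13  11   9  11  13  13  17  18  18  19  19  20  22  27  29  26  24  21]
 [ 14  13  13  13  14  13  13  19  19  22  19  19  20  17  18  21  23  27  29  28  28  26]
 [ 11  14  13  13  17  23  37  53  58  59  52  44  36  27  22  20  22  25  29  34  39  42]
 [ 13  13  14  18  34  57  82  99 104  99  98  92  81  61  41  27  19  19  27  42  57  68]
 [ 13  13  16  31  60  95 112 115 112 105  98  96  97  95  83  56  30  18  21  37  65  87]
 [ 11  16  21  36  68 100 112 113 107  98  89  84  88 102 106  85  47  17  16  30  63  94]
 [ 11  12  16  2
[... 1730 characters left out ...]
 82  82  79  83]
 [ 82  80  88  97  99  99  88  84  83  82]
 [ 80  84  98 124 140 136 119  96  84  82]
 [ 83  87 115 150 172 175 160 126  89  80]
 [ 82  87 113 144 166 179 175 141  98  83]
 [ 83  85 103 128 150 167 163 130  94  82]
 [ 83  86 103 124 140 155 152 123  91  80]
 [ 82  90 101 123 141 152 148 123  91  80]
 [ 83  88 103 126 140 151 143 114  89  80]
 [ 82  90 105 124 140 152 139 107  88  80]
 [ 83  91 110 127 142 151 138 102  85  81]
 [ 83  93 111 128 146 154 137 101  85  80]]
0.2 [387.37 192.57]
0.21 [387.75 189.1 ]
0.22 [388.14 185.6 ]
0.23 [388.53 182.06]
0.24 [388.92 178.5 ]
0.25 [389.32 174.9 ]
0.26 [389.72 171.27]
0.27 [390.12 167.61]
tip [386.65 203.08] tip.06 [382.72 238.55]
```

Call:
step_arm(targets="-0.08 0.1 1 0;0 0 1.2 0;0 0 1.2 0;0 0 1 0;0 0 0.7 0;0 0 0.5 0;0 0 0 0;0 0 0 0;0 0 0 0")

```text
time_s: 9.45
tcp_pos: [0.5284, 0.1594, 0.2459]
ee_rot: [[-0.298, -0.954, 0.001], [-0.954, 0.298, 0.0], [-0.001, -0.001, -1.0]]
wrist_force: [0.4, 0.8, -3.1]
gripper_width: 0.228
gripper_force: 30.0
```

Run:
```python
from m import *
s=sense();print(s['time_s'],s['tcp_pos'],s['wrist_force'])
c=cams.capture('scene');im=c['frame'];cv2.imwrite('pics/scene3.png',im)
cv2.imwrite('pics/j2.png',cv2.resize(im[165:255,345:425],None,fx=6,fy=6,interpolation=cv2.INTER_CUBIC))
np.set_printoptions(precision=2,suppress=True,linewidth=150)
print(rod(im,range(206,244,3),376,398))
```

```text
9.45 [0.52837409 0.15937912 0.24593004] [ 0.44522549  0.7503535  -3.09436683]
[[206.   386.96   4.37]
 [209.   386.66   4.08]
 [212.   386.4    4.08]
 [215.   386.     4.41]
 [218.   385.6    4.15]
 [221.   385.39   4.09]
 [224.   384.98   4.38]
 [227.   384.6    4.1 ]
 [230.   384.4    4.02]
 [233.   383.99   4.09]
 [236.   383.61   3.88]
 [239.   383.51   3.87]
 [242.   383.13   4.25]]
```

View pics/j2.png

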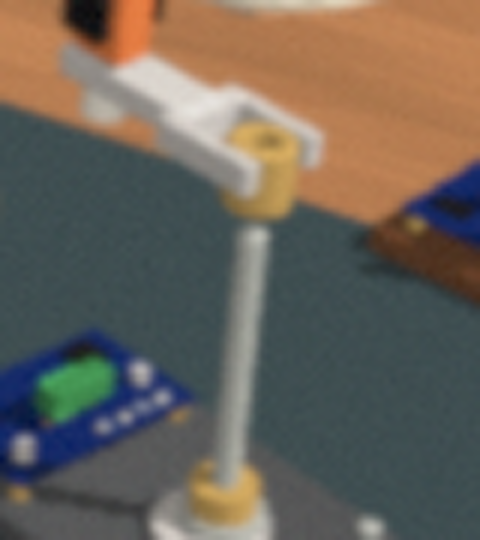

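The crop shows the bushing about 2–3 px above the rod tip, at about (388,201) against (387.5,204), nearly lined up. I'll measure the remaining lateral offset.

Run:
```python
from m import *
np.set_printoptions(precision=2,suppress=True,linewidth=160)
im=cv2.imread('pics/scene3.png');g=im[:,:,2].astype(int)-im[:,:,0]
print(g[184:204,378:400])
print('bush',brass(im,range(197,201),379,398))
print('collar',brass(im,range(243,252),370,395))
print('tip',im[200:210,382:393,0])
s=sense();c=cams.capture('scene')
b=np.array(s['tcp_pos'])-.0906*np.array(s['ee_rot'])[:,0];print(b)
for z in (.17,.18,.183,.19,.21,.213): print(z,proj(c,[b[0],b[1],z]))
print(proj(c,[b[0]+.001,b[1],.18])-proj(c,[b[0],b[1],.18]),proj(c,[b[0],b[1]+.001,.18])-proj(c,[b[0],b[1],.18]))
```

```text
[[ 12  12  11  12  13  12  13  18  22  25  25  20  20  24  32  48  65  80  92 101 103 102]
 [ 13  12  13  12  13  19  33  53  65  69  67  58  48  37  29  27  34  47  66  82  95 101]
 [ 12  13  13  15  20  42  77 101 106 106 103  98  91  80  60  38  24  23  32  50  75  92]
 [ 13  14  14  20  35  71 102 114 115 108 100  93  94  98  96  75  43  19  17  27  49  83]
 [ 11  13  15  25  42  74 102 112 111 103  95  86  83  91 102 101  71  29  14  20  43  82]
 [ 10  11  13  18  26  46  70  94 103 102  97  95  93  98 109 111  83  40  16  19  45  85]
 [  7  10  10  12  14  20  34  55  78  97 106 111 112 114 116 112  83  36  15  23  52  90]
 [  9   8   9   8  11  12  17  24  40  60  85 107 112 113 113 106  73  35  20  31  61  93]
 [  7   8  10   6   8   9  10  14  18  29  51  85 101 105 107 103  82  50  36  48  75  96]
 [  3   6   6   8   7   9   9  11  13  24  48  81  97 101 107 105  97  82  75  81  94  99]
 [-10   0   2   5   8   8   8   9  13  26  54  84  98 102 106 105 102 100  99 100 101 101]
 [-17 -13  -4   5  12  13  10  10  16  30  59  87  98 103 105 105 103 102 102 101 101 100]
 [-18 -1
[... 1016 characters left out ...]
0.4 ]
 [250.   382.22   9.83]
 [251.   382.42   8.23]]
tip [[ 77  79  69  69  71  72  75  78  83  84  85]
 [ 82  80  78  80  82  82  80  80  80  81  82]
 [ 81  82  87  95 107 114 109  97  82  81  80]
 [ 81  84  94 113 133 154 155 126  92  83  81]
 [ 79  87 101 124 152 174 174 142  99  81  78]
 [ 82  84 104 126 148 165 163 129  92  81  82]
 [ 81  85 102 122 140 154 152 122  91  80  79]
 [ 80  84 101 121 139 152 146 121  92  82  83]
 [ 80  86 105 126 139 153 144 114  90  79  81]
 [ 83  90 107 125 141 154 140 109  86  81  80]]
[0.56 0.25 0.25]
0.17 [387.09 203.08]
0.18 [387.46 199.69]
0.183 [387.58 198.67]
0.19 [387.84 196.28]
0.21 [388.62 189.36]
0.213 [388.73 188.31]
[-0.18  0.18] [0.36 0.12]
```

Call:
step_arm(targets="0.03 -0.04 0.4 0;0 0 0.4 0;0 0 0.4 0;0 0 0 0;0 0 0 0;0 0 0 0")

```text
time_s: 10.05
tcp_pos: [0.5281, 0.1588, 0.2331]
ee_rot: [[-0.299, -0.954, -0.0], [-0.954, 0.299, -0.0], [0.0, 0.0, -1.0]]
wrist_force: [0.2, -0.6, -3.9]
gripper_width: 0.229
gripper_force: 30.0
```

Call:
step_arm(targets="0 0 0.1 0;0 0 0 0;0 0 0.1 0;0 0 0 0")

```text
time_s: 10.38
tcp_pos: [0.5284, 0.1587, 0.232]
ee_rot: [[-0.298, -0.954, 0.001], [-0.954, 0.298, -0.0], [-0.0, -0.001, -1.0]]
wrist_force: [-1.9, -0.7, -0.5]
gripper_width: 0.228
gripper_force: 30.0
```

Call:
step_arm(targets="0 0 0.1 0;0 0 0 0;0 0 0.1 0;0 0 0 0")

```text
time_s: 10.72
tcp_pos: [0.5284, 0.1583, 0.2299]
ee_rot: [[-0.299, -0.954, 0.001], [-0.954, 0.299, -0.0], [0.0, -0.001, -1.0]]
wrist_force: [-1.3, -4.4, 3.5]
gripper_width: 0.223
gripper_force: 30.0
```

Run:
```python
from m import *
np.set_printoptions(precision=2,suppress=True,linewidth=160)
s=sense();print(s['tcp_pos'],s['wrist_force'],s['moment'])
c=cams.capture('scene');im=c['frame'];cv2.imwrite('pics/scene4.png',im);g=im[:,:,2].astype(int)-im[:,:,0]
print(g[188:212,378:400])
print('bush',brass(im,range(202,208),379,398))
print('rod',rod(im,range(211,242,3),376,398))
for a in (0,): print([proj(c,[.555+x,.2447+y,.17])-proj(c,[.555,.2447,.17]) for x,y in((.0127,.008),(-.0127,-.008))])
```

```text
[0.53 0.16 0.23] [-1.29 -4.41  3.53] [-0.77  0.28  0.02]
[[ 12  15  14  14  12  12  12  10  12  15  18  22  34  50  69  86  96 102 103 102 102 101]
 [ 13  14  13  14  14  15  17  24  29  31  29  25  24  27  35  50  72  91  99 102 102 103]
 [ 11  12  12  14  19  33  51  68  77  81  77  63  49  37  29  29  40  58  76  93 101 104]
 [ 14  12  14  21  39  73  99 107 107 108 102  99  91  80  59  37  25  25  39  65  91 102]
 [ 13  14  18  32  64  98 115 115 110 103  95  91  95 103  94  66  29  16  21  43  75  98]
 [ 12  14  22  33  59  90 107 112 107  99  90  84  90 102 108  85  42  15  16  41  75  96]
 [ 10  12  14  20  33  56  81  98 104 100  96  94 101 110 112  92  49  16  17  42  79  99]
 [  9  11  11  13  17  24  42  65  85  99 106 110 111 116 116  93  48  19  19  43  80  99]
 [  8   8   9  10  11  15  19  29  47  71  96 108 106 109 108  88  50  26  29  55  85  99]
 [  8   8   7   8   9   9  11  13  22  44  78  96 102 106 104  85  52  43  57  77  93 100]
 [  2   5   6   8   8   8   9  10  17  37  75  96 101 105 102  74  40  41  63  79  88  97]
 [ -6   0   6   6   7   9  10  10  19  42 
[... 905 characters left out ...]
   5   2  -8 -16 -19 -20 -18 -19 -18 -18 -20 -18 -18]
 [-19 -19 -18 -19 -17  -8   1   5   7   5   2  -8 -16 -19 -21 -18 -17 -18 -19 -18 -18 -19]
 [-19 -18 -18 -19 -16  -7   2   5   7   7   1  -9 -17 -18 -18 -18 -18 -20 -19 -17 -19 -18]]
bush [[202.   389.44   7.19]
 [203.   387.3   10.89]
 [204.   387.43   9.67]
 [205.   387.62   7.97]
 [206.   387.53   6.66]
 [207.   386.33   3.33]]
rod [[211.   386.47   4.1 ]
 [214.   386.06   4.29]
 [217.   385.77   4.11]
 [220.   385.49   4.17]
 [223.   385.14   4.39]
 [226.   384.79   4.18]
 [229.   384.52   3.99]
 [232.   384.13   4.32]
 [235.   383.83   3.83]
 [238.   383.54   3.64]
 [241.   383.25   4.06]]
[array([0.65, 3.31]), array([-0.64, -3.24])]
```

The bushing bottomed on the rod tip at TCP z ≈ 0.232, so the grip height is about 62 mm. In the image it sits roughly 2–4 mm too far from the scene camera. I'll lift, shift about 2 mm and retry.

Call:
step_arm(targets="0 0 -0.3 0;0 0 -0.2 0;-0.08 -0.065 0 0;-0.08 -0.065 0 0;0 0 0 0;0 0 0 0;0 0 0 0")

```text
time_s: 11.35
tcp_pos: [0.5298, 0.1601, 0.2338]
ee_rot: [[-0.298, -0.954, -0.001], [-0.954, 0.298, -0.0], [0.0, 0.001, -1.0]]
wrist_force: [0.4, -0.0, -4.3]
gripper_width: 0.225
gripper_force: 30.0
```

```bash
cat > q.py <<'E'
from m import *
np.set_printoptions(precision=3,suppress=True,linewidth=160)
def cross(col,lo,hi,thr,down):
    for v in range(lo,hi):
        a,b=col[v],col[v+1]
        if (a<thr<=b) if down else (a>=thr>b): return v+(thr-a)/(b-a)
s=sense();p=np.array(s['tcp_pos']);R=np.array(s['ee_rot']);b=p-.0906*R[:,0];b[2]=p[2]-.062
c=cams.capture('scene');im=c['frame'];g=im[:,:,2].astype(float)-im[:,:,0]
pt=proj(c,b+[0,0,.03]);pb=proj(c,b);u=int(round(pb[0]))
top=[cross(g[:,x],int(pt[1])-9,int(pt[1])+3,60,1) for x in (u-1,u,u+1)]
bot=[cross(g[:,x],int(pb[1])-1,int(pb[1])+8,40,0) for x in (u-1,u,u+1)]
top=np.array(top,float)+3.3;bot=np.array(bot,float)-3.3
print('tcp',p,'f',s['wrist_force'],'bore',b,'pred top/bot',pt,pb)
print('meas top',np.nanmean(top),'bot',np.nanmean(bot),'dv',np.nanmean(top)-pt[1],np.nanmean(bot)-pb[1],'(rod dv ~ +0.55 rel. to (.556,.245,.17))')
print(brass(im,range(int(pb[1])+0,int(pb[1])+3),379,398)[:,1:])
E
python3 q.py
```

```text
tcp [0.53  0.16  0.234] f [ 0.382 -0.028 -4.301] bore [0.557 0.247 0.172] pred top/bot [388.279 192.545] [387.134 202.818]
meas top 192.32083333333335 bot 201.98571428571427 dv -0.22424560224939682 -0.8318582838636814 (rod dv ~ +0.55 rel. to (.556,.245,.17))
[[387.89   10.721]
 [387.785  10.031]
 [388.017   8.625]]
```

Call:
step_arm(targets="-0.07 -0.15 0 0;0 0 0 0;0 0 0.1 0;0 0 0.1 0;0 0 0.1 0;0 0 0.05 0;0 0 0 0;0 0 0 0")

```text
time_s: 12.07
tcp_pos: [0.5315, 0.1601, 0.2307]
ee_rot: [[-0.298, -0.954, -0.0], [-0.954, 0.298, -0.0], [0.0, 0.0, -1.0]]
wrist_force: [0.0, 0.8, -3.7]
gripper_width: 0.225
gripper_force: 30.0
```

```bash
python3 q.py
```

```text
tcp [0.532 0.16  0.231] f [ 0.031  0.754 -3.681] bore [0.559 0.247 0.169] pred top/bot [387.875 193.925] [386.736 204.178]
meas top 193.6506430697824 bot 203.3366539964101 dv -0.2746988716747012 -0.8409516253234983 (rod dv ~ +0.55 rel. to (.556,.245,.17))
[[387.555  10.403]
 [387.601   9.275]
 [387.636   6.978]]
```

Call:
step_arm(targets="0 0 0.1 0;0 0 0 0;0 0 0.1 0;0 0 0 0;0 0 0 0")

```text
time_s: 12.53
tcp_pos: [0.5315, 0.1601, 0.2286]
ee_rot: [[-0.299, -0.954, -0.0], [-0.954, 0.299, -0.0], [0.0, 0.0, -1.0]]
wrist_force: [0.1, -0.0, -4.4]
gripper_width: 0.225
gripper_force: 30.0
```

Call:
step_arm(targets="0 0 0.1 0;0 0 0 0;0 0 0.1 0;0 0 0 0;0 0 0 0")

```text
time_s: 12.95
tcp_pos: [0.5315, 0.1601, 0.2267]
ee_rot: [[-0.299, -0.954, -0.0], [-0.954, 0.299, -0.0], [0.0, 0.0, -1.0]]
wrist_force: [-0.1, 0.1, -3.1]
gripper_width: 0.229
gripper_force: 30.0
```

Call:
step_arm(targets="0 0 0.2 0;0 0 0.2 0;0 0 0.2 0;0 0 0.2 0;0 0 0.2 0;0 0 0 0;0 0 0 0")

```text
time_s: 13.53
tcp_pos: [0.5315, 0.1601, 0.2165]
ee_rot: [[-0.299, -0.954, -0.0], [-0.954, 0.299, -0.0], [0.0, 0.0, -1.0]]
wrist_force: [-0.1, 0.1, -4.4]
gripper_width: 0.226
gripper_force: 30.0
```

```bash
python3 q.py
python3 - <<'E'
from m import *
im=cams.capture('scene')['frame']
cv2.imwrite('pics/j3.png',cv2.resize(im[165:255,345:425],None,fx=6,fy=6,interpolation=cv2.INTER_CUBIC))
E
```

```text
tcp [0.532 0.16  0.217] f [-0.117  0.068 -4.427] bore [0.559 0.247 0.155] pred top/bot [387.326 198.799] [386.201 208.929]
meas top 198.60404658234847 bot 208.14048913043476 dv -0.1952091970036065 -0.7882363661807972 (rod dv ~ +0.55 rel. to (.556,.245,.17))
[[387.028  10.523]
 [386.936  10.258]
 [387.118   8.736]]
```

View pics/j3.png

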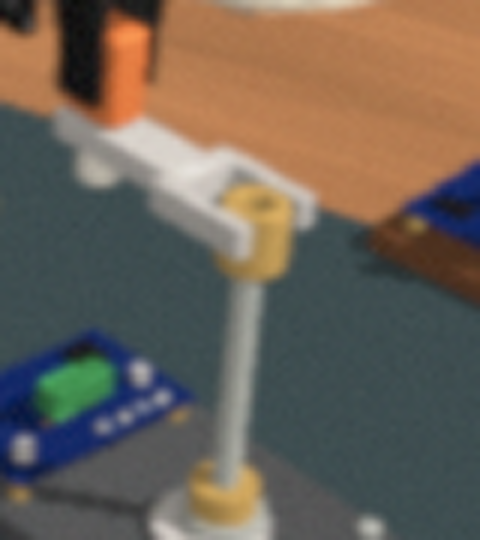

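The bushing is threaded on the rod, which now enters its underside at about (247,280) in the crop, with no side force. I'll slide it down.

Call:
step_arm(targets="0 0 0.3 0;0 0 0.3 0;0 0 0.4 0;0 0 0.4 0;0 0 0.3 0;0 0 0.3 0;0 0 0 0;0 0 0 0")

```text
time_s: 14.3
tcp_pos: [0.5315, 0.1601, 0.1965]
ee_rot: [[-0.298, -0.954, -0.0], [-0.954, 0.298, -0.0], [0.0, 0.0, -1.0]]
wrist_force: [0.3, -0.5, -4.3]
gripper_width: 0.224
gripper_force: 30.0
```

Call:
step_arm(targets="0 0 0.3 0;0 0 0.3 0;0 0 0.4 0;0 0 0.4 0;0 0 0.3 0;0 0 0.3 0;0 0 0 0;0 0 0 0")

```text
time_s: 14.97
tcp_pos: [0.5316, 0.1601, 0.1765]
ee_rot: [[-0.299, -0.954, -0.0], [-0.954, 0.299, -0.0], [0.0, 0.0, -1.0]]
wrist_force: [0.3, 0.2, -2.8]
gripper_width: 0.227
gripper_force: 30.0
```

Call:
step_arm(targets="0 0 0.3 0;0 0 0.4 0;0 0 0.4 0;0 0 0.4 0;0 0 0.4 0;0 0 0.4 0;0 0 0.4 0;0 0 0.3 0;0 0 0 0;0 0 0 0")

```text
time_s: 15.8
tcp_pos: [0.5316, 0.1601, 0.1465]
ee_rot: [[-0.299, -0.954, -0.0], [-0.954, 0.299, -0.0], [0.0, 0.0, -1.0]]
wrist_force: [0.1, -0.2, -3.4]
gripper_width: 0.225
gripper_force: 30.0
```

Call:
step_arm(targets="0 0 0.3 0;0 0 0.4 0;0 0 0.4 0;0 0 0.4 0;0 0 0.4 0;0 0 0.4 0;0 0 0.3 0;0 0 0.2 0;0 0 0 0;0 0 0 0")

```text
time_s: 16.63
tcp_pos: [0.5316, 0.1602, 0.1187]
ee_rot: [[-0.298, -0.954, 0.0], [-0.954, 0.298, -0.0], [0.0, -0.0, -1.0]]
wrist_force: [-0.2, 0.3, -4.6]
gripper_width: 0.228
gripper_force: 30.0
```

Run:
```python
from m import *
s=sense();print(s['tcp_pos'],s['wrist_force'],s['moment'])
im=cams.capture('scene')['frame']
cv2.imwrite('pics/j4.png',cv2.resize(im[175:275,325:425],None,fx=6,fy=6,interpolation=cv2.INTER_CUBIC))
```

```text
[0.53161614 0.16020131 0.11866682] [-0.22901387  0.32157133 -4.60465501] [-0.031829   -0.07418164 -0.03083308]
```

View pics/j4.png

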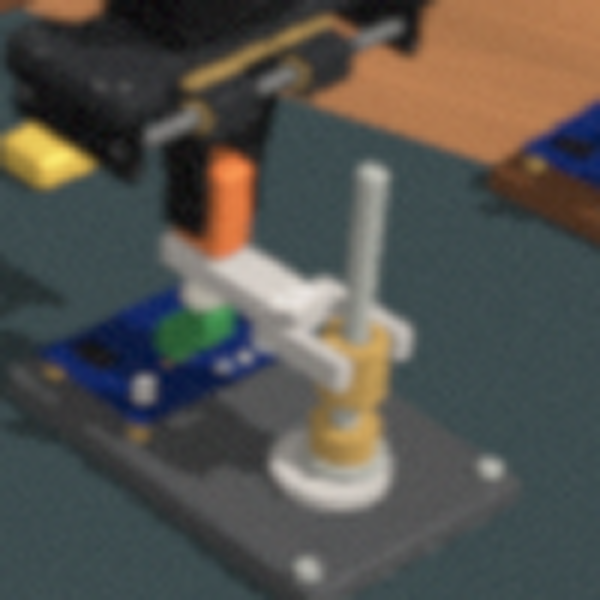

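The foot is just above the connector (crop (205,300)) and the bushing is just above the collar (crop (345,410)). I'll press gently now.

Call:
step_arm(targets="0 0 0.2 0;0 0 0.2 0;0 0 0.2 0;0 0 0.1 0;0 0 0 0;0 0 0 0")

```text
time_s: 17.18
tcp_pos: [0.5316, 0.1602, 0.1117]
ee_rot: [[-0.299, -0.954, 0.0], [-0.954, 0.299, -0.0], [-0.0, -0.0, -1.0]]
wrist_force: [-0.7, 0.6, -4.3]
gripper_width: 0.227
gripper_force: 30.0
```

Call:
step_arm(targets="0 0 0.1 0;0 0 0.1 0;0 0 0.1 0;0 0 0 0;0 0 0 0")

```text
time_s: 17.6
tcp_pos: [0.5317, 0.1602, 0.1092]
ee_rot: [[-0.298, -0.954, 0.0], [-0.954, 0.298, 0.0], [-0.0, -0.0, -1.0]]
wrist_force: [-1.2, 0.6, -1.0]
gripper_width: 0.228
gripper_force: 30.0
```

Call:
step_arm(targets="0 0 0.1 0;0 0 0.1 0;0 0 0 0;0 0 0 0")

```text
time_s: 17.93
tcp_pos: [0.5317, 0.1602, 0.1073]
ee_rot: [[-0.298, -0.954, 0.001], [-0.954, 0.298, 0.0], [-0.0, -0.001, -1.0]]
wrist_force: [-3.0, -0.2, 5.2]
gripper_width: 0.229
gripper_force: 30.0
```

Call:
step_arm(targets="0 0 0.1 0;0 0 0.1 0;0 0 0 0;0 0 0 0")

```text
time_s: 18.27
tcp_pos: [0.5317, 0.1602, 0.105]
ee_rot: [[-0.298, -0.954, 0.0], [-0.954, 0.298, 0.0], [-0.0, -0.0, -1.0]]
wrist_force: [-2.9, 0.0, 3.9]
gripper_width: 0.226
gripper_force: 30.0
```

Call:
step_arm(targets="0 0 0.1 0;0 0 0 0;0 0 0 0")

```text
time_s: 18.52
tcp_pos: [0.5317, 0.1602, 0.1038]
ee_rot: [[-0.299, -0.954, 0.0], [-0.954, 0.299, 0.0], [-0.0, -0.0, -1.0]]
wrist_force: [-1.8, -0.1, 4.9]
gripper_width: 0.226
gripper_force: 30.0
```

Call:
step_arm(targets="0 0 0.1 0;0 0 0 0;0 0 0 0")

```text
time_s: 18.77
tcp_pos: [0.5317, 0.1602, 0.1028]
ee_rot: [[-0.298, -0.954, 0.0], [-0.954, 0.298, 0.0], [-0.0, -0.0, -1.0]]
wrist_force: [-2.3, 0.1, 3.9]
gripper_width: 0.228
gripper_force: 30.0
```

Call:
step_arm(targets="0 0 0.1 0;0 0 0 0;0 0 0 0")

```text
time_s: 19.02
tcp_pos: [0.5317, 0.1602, 0.1018]
ee_rot: [[-0.299, -0.954, 0.0], [-0.954, 0.299, 0.0], [-0.0, -0.0, -1.0]]
wrist_force: [-1.8, -0.3, 3.3]
gripper_width: 0.224
gripper_force: 30.0
```

Call:
step_arm(targets="0 0 0.05 0;0 0 0 0;0 0 0 0")

```text
time_s: 19.27
tcp_pos: [0.5317, 0.1602, 0.1017]
ee_rot: [[-0.298, -0.954, 0.001], [-0.954, 0.298, 0.0], [-0.0, -0.0, -1.0]]
wrist_force: [-2.1, -0.3, 7.1]
gripper_width: 0.229
gripper_force: 30.0
```

Call:
step_arm(targets="0 0 0.05 0;0 0 0 0;0 0 0 0")

```text
time_s: 19.52
tcp_pos: [0.5317, 0.1603, 0.1017]
ee_rot: [[-0.298, -0.954, 0.001], [-0.954, 0.298, 0.0], [-0.0, -0.001, -1.0]]
wrist_force: [-2.9, 0.1, 7.7]
gripper_width: 0.23
gripper_force: 30.0
```

Call:
step_arm(targets="0 0 0.03 0;0 0 0 0;0 0 0 0")

```text
time_s: 19.77
tcp_pos: [0.5318, 0.1603, 0.1017]
ee_rot: [[-0.298, -0.955, 0.001], [-0.955, 0.298, 0.0], [-0.0, -0.001, -1.0]]
wrist_force: [-4.6, 0.3, 11.2]
gripper_width: 0.231
gripper_force: 30.0
```

Run:
```python
from m import *
s=sense();print(s['tcp_pos'],s['wrist_force'],s['moment'])
im=cams.capture('scene')['frame']
cv2.imwrite('pics/j5.png',cv2.resize(im[185:265,335:415],None,fx=7,fy=7,interpolation=cv2.INTER_CUBIC))
```

```text
[0.53175322 0.1602681  0.10169905] [-4.59296088  0.33321359 11.22831275] [-0.03566831  1.43596638  0.01929144]
```

The hard stop holds at TCP z = 0.1017. The wrist moment fits a reaction under the foot, so the connector is home. I'll unload and release.

Call:
step_arm(targets="0 0 -0.12 0;0 0 0 0;0 0 0 0")

```text
time_s: 20.07
tcp_pos: [0.5317, 0.1602, 0.1017]
ee_rot: [[-0.298, -0.954, 0.0], [-0.954, 0.298, 0.0], [-0.0, -0.0, -1.0]]
wrist_force: [-2.5, 0.2, 4.4]
gripper_width: 0.231
gripper_force: 30.0
```

Call:
step_arm(targets="0 0 0 0;0 0 0 0;0 0 0 0;0 0 0 0;0 0 0 0;0 0 0 0;0 0 0 0;0 0 0 0", claw=6)

```text
time_s: 20.73
tcp_pos: [0.5316, 0.1602, 0.1016]
ee_rot: [[-0.299, -0.954, 0.0], [-0.954, 0.299, 0.0], [-0.0, -0.0, -1.0]]
wrist_force: [-0.8, 0.6, 0.5]
gripper_width: 0.671
gripper_force: 0.0
```

Run:
```python
from m import *
np.set_printoptions(precision=2,suppress=True,linewidth=160)
s=sense();print(s['time_s'],s['tcp_pos'],s['wrist_force'],s['gripper_width'])
c=cams.capture('scene');im=c['frame'];cv2.imwrite('pics/scene9.png',im);g=im[:,:,2].astype(int)-im[:,:,0]
print(g[226:256:1,376:392:2].T)
print(proj(c,[.558,.247,.04]),proj(c,[.558,.247,.07]))
```

```text
20.7333 [0.53 0.16 0.1 ] [-0.79  0.64  0.49] 0.670718815063345
[[ -4   5  10  10  12  13  13  10  10   9  13  14  13   9   8   8   7  10  18  25  26  30  31  29  20  11   7   6   9  14]
 [  0  10  12  13  13  13  12  15  23  45  53  42  23  13  11   8   8  13  26  49  66  72  72  70  63  43  21  10   9  11]
 [ -6   4  11  12  10  10  17  39  49  56  69  84  63  33  16  12  10  10  14  30  62  77  79  80  78  69  43  15   8  10]
 [  0   2   7   7   8   7   8  12  11  11  18  49  87  73  41  32  35  36  43  59  77  86  87  89  90  85  57  18   8   9]
 [  5   5   6   7   8   6   7   9  12  13  14  38  87 106  93  87  90  91  92  96  95  96  97  99  99  91  60  19   8  10]
 [  2   1   2   0   3   5  10  22  50  74  79  90 109 113 104 104 103 102 102 101 102 100  96  93  85  62  34  13   9  12]
 [-16 -16 -14 -16 -15  -7   6  16  33  63  86  97  96  88  84  77  73  70  67  60  52  45  36  28  22  15  10  12  11  12]
 [-17 -17 -17 -19 -19 -15  -8   5  10  15  17  19  18  17   9   7   4   4   1   0   1   1   2   1   1   4   4   5   5   3]]
[382.39 245.31] [383.42 236.09]
```

Call:
step_arm(targets="0 0 -0.5 0;0 0 -1 0;0 0 -2 0;0 0 -3 0;0 0 -3 0;0 0 -3 0;0 0 -2 0;0 0 -1 0;0 0 0 0;0 0 0 0;0 0 0 0")

```text
time_s: 21.7
tcp_pos: [0.5306, 0.1598, 0.255]
ee_rot: [[-0.299, -0.954, -0.003], [-0.954, 0.299, -0.001], [0.002, 0.003, -1.0]]
wrist_force: [0.2, 0.2, -0.4]
gripper_width: 0.688
gripper_force: 0.0
```

Run:
```python
from m import *
a=cv2.imread('pics/scene9.png');im=cams.capture('scene')['frame']
np.set_printoptions(precision=2,suppress=True,linewidth=160)
d=np.abs(a.astype(int)-im).sum(2);print('diff near bushing',d[230:256,374:392].max(),np.median(d[230:256,374:392]))
hsv=cv2.cvtColor(im,cv2.COLOR_BGR2HSV);m=cv2.inRange(hsv,(3,170,120),(14,255,255));m[:180]=0;m[260:]=0;m[:,:330]=0;m[:,400:]=0
x=np.argwhere(m);print('handle px',len(x),x.mean(0),x.min(0),x.max(0))
c=cams.capture('scene');p=np.array([.5318,.1603]);print('expected handle z.07-.115',proj(c,[*p,.07]),proj(c,[*p,.115]))
```

```text
diff near bushing 23 9.0
handle px 157 [212.73 359.73] [205 355] [221 365]
expected handle z.07-.115 [358.86 220.48] [359.94 206.57]
```

```bash
python3 -c "
from station import r
print(r.finish_job())"
```

```text
the job is handed in; nothing more can be done
None
```

I threaded the platen on the rod, pressed it to a firm stop, released it and handed the job in at about 22 s; no verdict came back, and I viewed 11 pictures against the limit of 10. The final images and force readings agree with the connector being home and the bushing on the collar. In two places the handling was rougher than planned: the lift began before the fingers had closed (grip about 8 mm high), and the first try touched the rod tip with about 8 N.

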